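# Tare the balance and weigh a lopsided stirrer shaft on a V cradle

### The arm

A 7-joint arm with a two-finger parallel gripper is mounted at the origin on a cart in front of the work surface, level with it; the furniture and walls round the work are solid. World frame = base frame: x ahead of the robot, y to its left, z up, the work surface at z = 0. Lengths are in m, angles in degrees, forces in N, time in s.
With the tool pointing down it reaches from about 0.425 to 0.875 m from the base axis. Payload 4.7 kg.
Tool frame: the origin (TCP) lies between the finger pads; the fingertips stand env.tip_reach ahead of it and the grasp point (between the pads) lies 2 mm behind it (env.tip_reach is the distance from the TCP to the fingertips, in m); z points along the fingers, y is the line along which they close (so a half turn about z gives the same grasp; the last joint's range is limited). The gripper opens to 87 mm and grips with 3 to 60 N. Pads are 19 mm wide; open, the fingers measure 117 mm over their backs; the gripper's body (75 mm by 190 mm) begins 51 mm behind the grasp point.
Start: joints at [71.511, 18.392, -4.016, 83.108, 1.295, 78.541, -3.26], TCP at [0.215, -0.614, 0.24] pointing down, gripper open.
Joint ranges: [-163.93, 163.93], [-17.29, 119.83], [-79.2, 71.16], [3.27, 140.29], [-89.18, 269.18], [5.43, 117.66], [-154.24, 154.24]. Speed limits (degrees/s): [147.25, 147.25, 180, 180, 180, 180, 180].

### API

Orientations are given as [roll, pitch, yaw] about the fixed x, y, z axes, in that order (R = Rz(yaw) Ry(pitch) Rx(roll)).
In Python, from cell import env gives the robot as it stands.
- The arm moves only by the shell command python3 steer.py 'ROWS' [FORCE]. ROWS is one flat JSON list of numbers that holds 1 to 8 rows one after another, with no inner brackets; each row has 5 numbers: dx, dy, dz in m, then a turn about the tool's z in degrees, then the finger opening in m; each row is the pose to reach, as a shift and turn from the pose commanded when the command began, along the tool's axes at that moment; what a row does not reach only later rows make up. A row lasts 1/12 s, in which the tool goes at most 0.0417 m and 7.16 degrees, less where a joint would pass 70% of its speed; a pose out of reach is approached as far as the arm can. The fingers move at their own pace and stop on an object; FORCE is the grip in N (left out, the last holds). Time passes only in rows, so rows that do not move let the fingers close. It prints the time, the measured TCP pose, the force, the opening and the grip force at its end. Input that does not fit is refused with a message, and nothing moves.
- env.get_obs(): the state, without advancing time (a new reading comes with each control period).
- env.read_camera(name): name is "side" or "top"; returns a dict with "color" (480x640x3 uint8, blue, green, red), "fx", "fy", "cx", "cy" (pixels), "world_from_camera" (4x4, takes a point from camera to world coordinates). Camera axes: x right, y down, z forward; pixel columns grow to the right and rows downward; lengths in m; the calibration is good to about 2 mm. A picture is of the moment at which its call begins. There is no depth.
- env.sign_off(): hands the job in; it is judged then, once.
The state is a dict: "time_s": time; "qpos": joint angles; "joint_velocities": joint speeds; "effort": joint torques, N m; "tool_pos": TCP position; "tool_rot": TCP orientation; "force": force on the tool from outside, world axes, zero at the start; "wrist_torque": the same for the moment, N m; "grip_width": finger opening in m; "grasp_force": force on a finger pad.
Only numpy, scipy, OpenCV 4.12 (cv2) and the standard library are available. Lean on these libraries where they do the work, as an engineer would, in place of code of your own. Each camera call takes 0.05 s, during which the arm holds its last target. There are 200 camera calls.

### The job

Weigh the stirrer shaft that leans on the beaker. With only the empty V cradle on the pan, press the balance's tare key; then find by a trial lift where the shaft balances (its impeller and collar weigh differently each time), lift it clear, bring it level, and lay it gently in both notches of the cradle with its balance point midway between them, so that both rests share the weight and it lies there by itself, level and touching nothing else. Do not press the power key, and leave the cradle, the beaker and the other glassware standing where they are.

Things in the scene. Friction and masses are not known exactly. Their poses are not given: they have to be found in the camera images.
- stirrer_shaft: Plain steel bar, 12 mm diameter, 300 mm long, with an impeller near one end and a collar nearer the other; 0.17 to 0.50 kg. Origin on its axis at mid-length, x axis along it towards the impeller. It starts leaning about 28 deg from level, blade tips on the desk, bar on the rim of the big beaker about 112 mm from the origin on the tail side. Not fragile; 50 N of grip is fine; friction about 0.6.
- impeller_end (a point): Centre of the impeller hub on the bar's axis, 138 mm from the shaft's origin. Hub 22 mm in diameter, 24 mm long; four straight blades, 20 mm long, reach to radius 28 mm. Impeller and collar weigh 0.06 to 0.22 kg each (hidden, unlike), the bar (a tube) 0.055 kg: the balance point lies between 31 mm to the tail side of the shaft's origin and 83 mm to the impeller side, always on bare bar.
- tail_end (a point): Centre of the bar's plain end face, 150 mm from the shaft's origin on the side away from the impeller.
- collar (a joint): Where the dark steel collar (32 mm in diameter, 26 mm long) is clamped on the bar: its centre lies (85 mm minus this value) from the shaft's origin on the tail side; 0 to 0.04 m. It is clamped firmly and does not slide under less than 40 N.
- cradle: Loose aluminium V cradle on the pan, 0.10 kg. Origin at the centre of its underside, z up. Base 58 (x) by 74 (y) by 6 mm; two 4 mm V rests at y = +21 and -21 mm, 38 mm clear between them for the fingers; 90 deg notches, mouth 31 mm wide, tips 55 mm up. The bar lies along the cradle's y, axis at x = 0, 48.5 mm up. The two rests share the weight evenly when the balance point is midway.
- rest_left: The cradle's V rest at y = +21 mm of the cradle, fixed to it. Origin at the underside of the cradle below the rest.
- rest_right: The cradle's V rest at y = -21 mm of the cradle, fixed to it. Origin at the underside of the cradle below the rest.
- balance: Electronic balance fixed on the desk (298 mm deep along x, 190 mm wide along y), front towards the robot. Origin at desk level under its middle, x axis away from the robot. Housing top 72 mm above the desk, sloping down to the front.
- pan (a point): Centre of the top of the balance's flat round pan (112 mm in diameter), 82 mm above the desk.
- tare_key (a point): Centre of the top face of the tare key, the rightmost of the four keys on the balance's front slope as seen from the robot (22 mm wide, 14 mm deep, standing 6 mm proud of a slope that rises 12 deg away from the robot).
- balance_key_tare (a joint): Travel of the tare key: 0 released, 0.0012 m fully pressed (spring, about 5 N); it springs back. Pressed beyond 0.0007 m it has tared.
- power_key (a point): Centre of the top face of the power key, the leftmost of the four keys, 78 mm to the left of the tare key. Not to be pressed.
- balance_key_power (a joint): Travel of the power key: 0 released, 0.0012 m fully pressed.
- beaker_water: Loose glass beaker on whose rim the shaft leans: 101 mm in diameter, 135 mm tall, 0.4 kg. Origin at the centre of its underside.
- measuring_cylinder: Loose glass measuring cylinder, 40 mm in diameter at the foot, 153 mm tall, behind and left of the balance. Origin under its centre.
- conical_flask: Loose conical flask, 65 mm in diameter, 86 mm tall. Origin under its centre.
- beaker_100: Loose small glass beaker, 64 mm in diameter, 103 mm tall. Origin under its centre.
- vial_c: Loose capped glass vial, 24 mm in diameter, 60 mm tall, standing beside the leaning shaft. Origin under its centre.
- weighing_boat: Loose white weighing boat, 34 by 58 mm, 12 mm tall, lying on the other side of the shaft. Origin under its centre.

How it is judged (in metres and radians):
On the way, in this order (a step that is already met when the one before it is completed fails the run):
1. the tare key is pressed while only the empty cradle stands on the pan (value of joint balance_key_tare above 0.0007 m and contact force between stirrer_shaft and cradle below 0.05 N and horizontal distance between cradle and pan below 0.02 m), for 0.05 s.
2. the shaft is lifted clear of everything, both ends more than 80 mm above the desk, and held level within 7 degrees (height (world z) of each of tail_end, impeller_end above 0.08 m and angle between stirrer_shaft's own x axis and vertical between 1.4488 and 1.6928 rad and contact force between stirrer_shaft and cradle below 0.05 N and contact force between stirrer_shaft and beaker_water below 0.05 N), for 0.2 s.
At the end, for the whole second after the job is handed in: The shaft rests in both notches, contact force over 0.75 N on each: level within 3.4 deg, along the cradle within 4.6 deg, axis within 8 mm of its middle line and 43 to 54 mm above its underside, off the balance; the cradle upright within 22 mm of the pan's centre; the beaker upright (contact force between stirrer_shaft and rest_left above 0.75 N and contact force between stirrer_shaft and rest_right above 0.75 N and contact force between stirrer_shaft and balance below 0.05 N and angle between stirrer_shaft's own x axis and vertical between 1.5108 and 1.6308 rad and angle between the x axis of stirrer_shaft and the y axis of cradle, either way round below 0.08 rad and x of stirrer_shaft in the frame of cradle between -0.008 and 0.008 m and z of stirrer_shaft in the frame of cradle between 0.043 and 0.054 m and angle between cradle's own z axis and vertical below 0.05 rad and horizontal distance between cradle and pan below 0.022 m and linear speed of stirrer_shaft below 0.02 m/s and angle between beaker_water's own z axis and vertical below 0.1 rad); the robot touches nothing.
It fails at once if the power key is pressed (value of joint balance_key_power above 0.0007 m).
It fails at once if the shaft is set down hard on the cradle (over 20 N) or strikes the balance (over 5 N) (contact force between stirrer_shaft and cradle above 20 N or contact force between stirrer_shaft and balance above 5 N).
It fails at once if the cradle is shifted by more than 12 mm (distance of cradle from where it was at the start of the episode above 0.012 m).
It fails at once if the beaker is pushed more than 40 mm or tipped more than 17 degrees (distance of beaker_water from where it was at the start of the episode above 0.04 m or angle between beaker_water's own z axis and vertical above 0.3 rad).
It fails at once if other glassware is moved by more than 30 mm or knocked over (distance of any of measuring_cylinder, conical_flask, beaker_100, vial_c, weighing_boat from where it was at the start of the episode above 0.03 m or angle between any of measuring_cylinder, conical_flask, beaker_100, vial_c's own z axis and vertical above 0.4 rad).
It also fails if it takes over 70 s, if anything falls off the work surface, if the arm or the gripper's body presses on something with over 40 N, if the wrist force passes 120 N, or if a joint passes its speed limit or range.

## Working session

There is one attempt and no reset: what is moved stays moved. The work goes in short steps, Python scripts to look and compute and a shell command to move; the robot and the scene stay as the last step left them, time stands still between calls to the robot, and variables do not carry over. Pictures are saved under pics/ and viewed, at most 10 in all, crops included, and the job is handed in when it is done.

```bash
ls; mkdir -p pics
python3 - <<'E'
from cell import env
import cv2
for n in("side","top"):
    c=env.read_camera(n); cv2.imwrite(f"pics/{n}0.png",c["color"]); print(n,c["fx"],c["fy"],c["cx"],c["cy"]); print(c["world_from_camera"].round(4))
o=env.get_obs(); print(o, env.tip_reach)
E
```

```text
cell.py
pics
steer.py
side 463.36860681053804 463.36860681053804 310.7601842870242 243.48475079021492
[[-0.8683 -0.2573  0.424   0.0945]
 [-0.4955  0.4134 -0.7639  0.8531]
 [ 0.0212 -0.8734 -0.4865  0.6437]
 [ 0.      0.      0.      1.    ]]
top 582.5615466466323 582.5615466466323 336.95168933409616 236.45730154509687
[[-0.0211 -0.9919  0.1253  0.4161]
 [-0.9998  0.0215  0.0019  0.0792]
 [-0.0046 -0.1252 -0.9921  1.2906]
 [ 0.      0.      0.      1.    ]]
{'time_s': 0.1, 'qpos': array([71.51143655, 18.431956  , -4.01595511, 83.16792043,  1.29337213,
       78.54170839, -3.25974449]), 'joint_velocities': array([-0.09540475, -0.15623945, -0.10233362,  0.01060651, -0.00565269,
       -0.04537274, -0.00596808]), 'effort': array([-5.71538076e-04, -4.92572308e+01, -4.05845381e-01, -3.13397634e+01,
       -6.41590334e-02,  3.94975394e-02,  6.41150928e-05]), 'tool_pos': array([ 0.21460832, -0.61304999,  0.23860322]), 'tool_rot': array([-1.79903559e+02,  3.82405506e-03,  1.92984940e+01]), 'force': array([0.16738303, 0.51806857, 0.93066825]), 'wrist_torque': array([-0.00208598,  0.02285846,  0.00219764]), 'grasp_force': 0.0, 'grip_width': 0.08723493989486585} 0.017
```

View pics/top0.png

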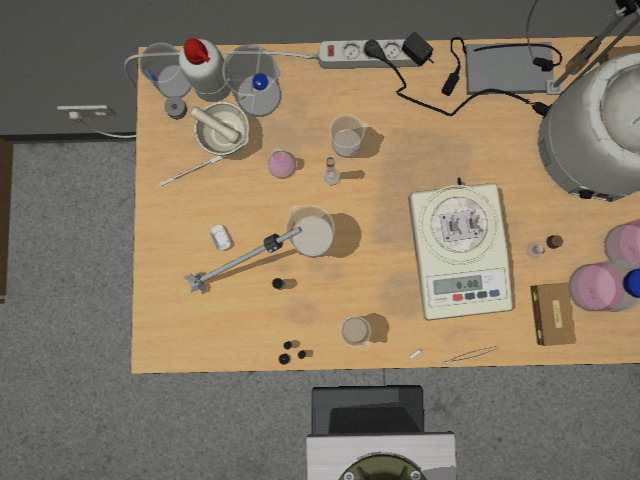

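View pics/side0.png

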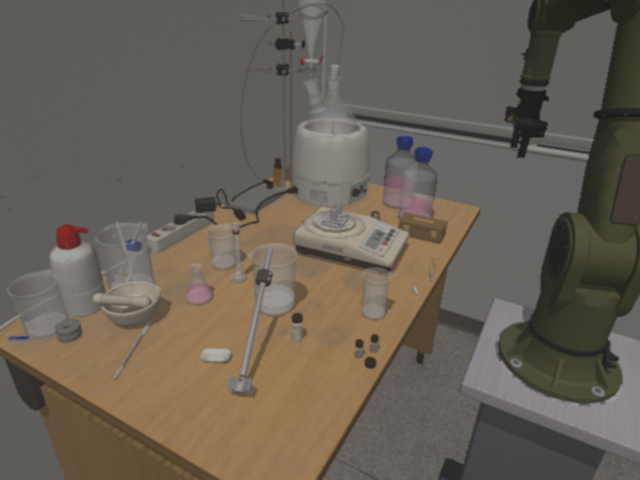

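Top view: shaft runs from the impeller at px (197,283) to the tail at (297,231), with the collar at (272,243) and the beaker at (312,232). The cradle is at about (462,226) and the rightmost (tare) key at about (494,294). The side view agrees. Next, an enlarged crop for exact pixels.

Run:
```python
import cv2,numpy as np
t=cv2.imread("pics/top0.png"); s=cv2.imread("pics/side0.png")
def crop(im,x,y,w,h,k): return cv2.resize(im[y:y+h,x:x+w],None,fx=k,fy=k,interpolation=cv2.INTER_CUBIC)
a=crop(t,405,180,110,145,4)      # 440x580
b=crop(t,180,195,170,110,2)      # 340x220
c=crop(s,220,235,85,165,2)       # 170x330
d=crop(s,295,195,85,60,2)        # 170x120
o=np.zeros((600,790,3),np.uint8); o[:580,:440]=a;o[:220,445:785]=b;o[230:560,445:615]=c;o[230:350,618:788]=d
cv2.imwrite("pics/crop0.png",o)
```

```text
(no output)
```

View pics/crop0.png

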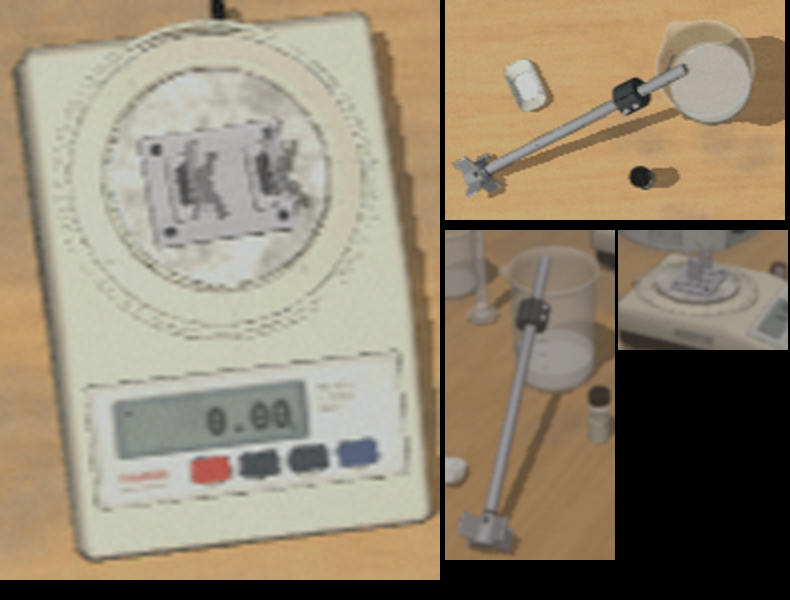

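The crop shows the pan centre at about px (459,225), cradle screws at crop (156,150), (268,130), (284,214), (170,232), the tare key at px (494.5,293) and the power key at (457.7,297). I'll cast rays from these.

```bash
cat > h.py <<'E'
import numpy as np
C={"top":dict(f=582.5615,c=(336.9517,236.4573)),"side":dict(f=463.3686,c=(310.7602,243.4848))}
C["side"]["T"]=np.array([[-0.8683,-0.2573,0.424,0.0945],[-0.4955,0.4134,-0.7639,0.8531],[0.0212,-0.8734,-0.4865,0.6437]])
C["top"]["T"]=np.array([[-0.0211,-0.9919,0.1253,0.4161],[-0.9998,0.0215,0.0019,0.0792],[-0.0046,-0.1252,-0.9921,1.2906]])
def ray(n,p):
    c=C[n]; d=c["T"][:,:3]@np.array([(p[0]-c["c"][0])/c["f"],(p[1]-c["c"][1])/c["f"],1]); return c["T"][:,3],d/np.linalg.norm(d)
def plane(n,p,z): o,d=ray(n,p); return o+d*(z-o[2])/d[2]
def tri(pt,ps):
    o1,d1=ray("top",pt);o2,d2=ray("side",ps)
    s=np.linalg.lstsq(np.c_[d1,-d2],o2-o1,rcond=None)[0]; a=o1+s[0]*d1;b=o2+s[1]*d2
    return (a+b)/2,np.linalg.norm(a-b)
def proj(n,P):
    c=C[n]; q=c["T"][:,:3].T@(np.array(P)-c["T"][:,3]); return np.array([q[0]/q[2]*c["f"]+c["c"][0],q[1]/q[2]*c["f"]+c["c"][1]])
E
python3 - <<'E'
from h import *
import cv2
cr=lambda x,y:(405+(x+.5)/4-.5,180+(y+.5)/4-.5)
np.set_printoptions(precision=4,suppress=True)
S=[plane("top",cr(*p),.088) for p in[(156,150),(268,130),(284,214),(170,232)]]
print("screws",S,"c",np.mean(S,0))
for a,b in[(1,0),(2,3),(2,1),(3,0)]:
    v=S[b]-S[a];print(np.linalg.norm(v),np.degrees(np.arctan2(v[1],v[0])))
print("pan",plane("top",cr(216,180),.082))
# tare key by colour in top image
im=cv2.imread("pics/top0.png")
hs=cv2.cvtColor(im,cv2.COLOR_BGR2HSV)
def cen(m,x0,y0,x1,y1):
    z=np.zeros_like(m);z[y0:y1,x0:x1]=m[y0:y1,x0:x1];n,l,st,ce=cv2.connectedComponentsWithStats(z);i=1+st[1:,4].argmax();return ce[i],st[i]
b=cen(((hs[...,0]>105)&(hs[...,0]<130)&(hs[...,1]>70)).astype(np.uint8),480,280,510,305)
r=cen((((hs[...,0]<8)|(hs[...,0]>172))&(hs[...,1]>120)).astype(np.uint8),445,280,470,310)
print(b,r)
for z in(.045,.05,.055,.06): print(z,plane("top",b[0],z),plane("top",r[0],z),np.linalg.norm(plane("top",b[0],z)-plane("top",r[0],z)))
h,e=tri((197.5,282),(241.5,384));t,e2=tri((300.3,229),(270,249))
print(h,e,t,e2,np.linalg.norm(t-h),np.degrees(np.arcsin((t-h)[2]/np.linalg.norm(t-h))),np.degrees(np.arctan2(*(h-t)[1::-1])))
E
```

```text
screws [array([ 0.6038, -0.142 ,  0.088 ]), array([ 0.6131, -0.2009,  0.088 ]), array([ 0.5687, -0.207 ,  0.088 ]), array([ 0.5606, -0.1474,  0.088 ])] c [ 0.5866 -0.1743  0.088 ]
0.05963937125720582 98.96217923314038
0.06019122105879681 97.77349978715858
0.04481996541803781 7.817537479213105
0.04358596581716681 7.076463569510146
pan [ 0.5882 -0.1738  0.082 ]
(array([493.8333, 292.4167]), array([492, 290,   5,   6,  12], dtype=int32)) (array([457.3721, 297.    ]), array([453, 294,   9,   7,  43], dtype=int32))
0.045 [ 0.4463 -0.2495  0.045 ] [ 0.4382 -0.1716  0.045 ] 0.07832579865792609
0.05 [ 0.4461 -0.2481  0.05  ] [ 0.4381 -0.1705  0.05  ] 0.07801138874038467
0.055 [ 0.446  -0.2468  0.055 ] [ 0.438  -0.1695  0.055 ] 0.07769697882284324
0.06 [ 0.4459 -0.2455  0.06  ] [ 0.4379 -0.1685  0.06  ] 0.07738256890530175
[0.4845 0.3879 0.0227] 0.003393617207255432 [0.5776 0.1542 0.1569] 0.0045454478911667266 0.2850968465198956 28.083047430380393 111.73672024467967
```

```bash
cat >> h.py <<'E'
def go(x,y,z,yaw):
    from cell import env
    o=env.get_obs();p=o["tool_pos"];a=np.radians(o["tool_rot"][2])
    v=np.array([x,y,z])-p
    t=-((yaw-o["tool_rot"][2]+180)%360-180)
    print("shift %.4f %.4f %.4f turn %.2f"%(v[0]*np.cos(a)+v[1]*np.sin(a),v[0]*np.sin(a)-v[1]*np.cos(a),-v[2],t),"at",p.round(4),o["tool_rot"].round(2),"F",o["force"].round(2),"M",o["wrist_torque"].round(3),"w %.4f g %.1f t %.2f"%(o["grip_width"],o["grasp_force"],o["time_s"]),"q",o["qpos"].round(0))
E
python3 -c "
from h import *;go(.445,-.249,.30,96)"
python3 steer.py '[0,0,-0.06,-57,0,0,0,-0.06,-57,0,0,0,-0.06,-57,0,0,0,-0.06,-57,0,0,0,-0.06,-57,0,0,0,-0.06,-57,0,0,0,-0.06,-57,0,0,0,-0.06,-57,0]' 20
python3 -c "
from h import *;go(.445,-.249,.30,96)"
```

```text
shift 0.3378 -0.2675 -0.0614 turn -76.70 at [ 0.2146 -0.613   0.2386] [-179.9    0.    19.3] F [0.17 0.52 0.93] M [-0.002  0.023  0.002] w 0.0872 g 0.0 t 0.10 q [72. 18. -4. 83.  1. 79. -3.]
time_s: 0.77
tool_pos: [0.2147, -0.6133, 0.2989]
tool_rot: [-180.0, -0.0, 76.6]
force: [-0.7, 0.4, 0.4]
grip_width: 0.0415
grasp_force: 0.0
shift 0.4076 0.1400 -0.0011 turn -19.35 at [ 0.2147 -0.6133  0.2989] [-1.7996e+02 -5.0000e-02  7.6650e+01] F [-0.73  0.4   0.41] M [-0.004 -0.104  0.031] w 0.0415 g 0.0 t 0.77 q [ 77.  18. -11.  78.   3.  85.  53.]
```

```bash
python3 steer.py '[0.4076,0.140,0,-19.35,0,0.4076,0.140,0,-19.35,0,0.4076,0.140,0,-19.35,0,0.4076,0.140,0,-19.35,0,0.4076,0.140,0,-19.35,0,0.4076,0.140,0,-19.35,0,0.4076,0.140,0,-19.35,0,0.4076,0.140,0,-19.35,0]' >/dev/null
python3 -c "
from h import *;go(.445,-.249,.30,96)"
```

```text
shift 0.0766 0.0577 -0.0007 turn -0.37 at [ 0.3951 -0.3309  0.2993] [-1.7997e+02  1.0000e-02  9.5630e+01] F [ 1.4  -0.48  0.23] M [ 0.017 -0.142 -0.021] w 0.0006 g 0.0 t 1.43 q [ 63.   2. -26.  96.   1.  83.  42.]
```

```bash
python3 steer.py '[0.0766,0.0577,0.0,0,0,0.0766,0.0577,0.04,0,0,0.0766,0.0577,0.08,0,0,0.0766,0.0577,0.12,0,0,0.0766,0.0577,0.16,0,0,0.0766,0.0577,0.19,0,0,0.0766,0.0577,0.19,0,0,0.0766,0.0577,0.19,0,0]' >/dev/null
python3 - <<'E'
from h import *
from cell import env
import cv2
go(.445,-.249,.075,96)
for n in("side","top"):
    c=env.read_camera(n)["color"]; cv2.imwrite(f"pics/{n}1.png",c)
t=cv2.imread("pics/top1.png")[180:330,400:530];s=cv2.imread("pics/side1.png")[160:290,290:450]
k=lambda i:cv2.resize(i,None,fx=2.5,fy=2.5,interpolation=cv2.INTER_CUBIC)
o=np.zeros((400,740,3),np.uint8);a=k(t);b=k(s);o[:a.shape[0],:a.shape[1]]=a;o[:b.shape[0],335:335+b.shape[1]]=b;cv2.imwrite("pics/c1.png",o)
E
```

```text
shift 0.0007 0.0023 0.0328 turn -0.33 at [ 0.4428 -0.2499  0.1078] [-179.77   -0.22   95.67] F [-0.4   0.55  1.3 ] M [-0.016 -0.098  0.017] w 0.0005 g 0.0 t 2.10 q [ 56.  10. -31. 111.   6.  61.  27.]
```

View pics/c1.png

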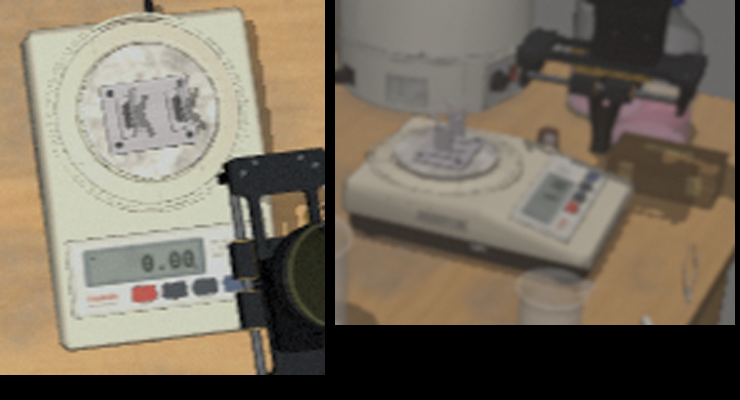

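Top crop: the gripper hangs over the tare key at the right end of the key row, with the key partly hidden. In the side crop the fingertip, at about px (396,220), is just above the keys. Descending to press.

```bash
python3 -c "
from h import *;print(proj('side',(.4428,-.25,.091)),proj('side',(.446,-.248,.05)))"
python3 steer.py '[0,0.001,0.005,0,0,0,0.001,0.01,0,0,0,0.001,0.015,0,0,0,0.001,0.02,0,0,0,0.001,0.025,0,0,0,0.001,0.028,0,0,0,0.001,0.03,0,0,0,0.001,0.03,0,0]' |grep -E "pos|force"
```

```text
[396.29319725 220.3348948 ] [393.29014058 233.66744258]
tool_pos: [0.4452, -0.2507, 0.0789]
force: [0.9, -0.9, -0.0]
grasp_force: 0.0
```

Tip at 0.062; no contact yet.

```bash
for i in 1; do
python3 steer.py '[0,0,0.002,0,0,0,0,0.004,0,0,0,0,0.006,0,0,0,0,0.006,0,0]' |grep -E "pos|^force"
python3 steer.py '[0,0,0.001,0,0,0,0,0.002,0,0,0,0,0.002,0,0]' |grep -E "pos|^force"; done
```

```text
tool_pos: [0.4461, -0.251, 0.0766]
force: [-7.6, 3.9, 21.8]
tool_pos: [0.4461, -0.251, 0.0763]
force: [-11.8, 6.3, 34.7]
```

```bash
python3 steer.py '[0,0,-0.008,0,0,0,0,-0.03,0,0,0,0,-0.06,0,0,0,0,-0.06,0,0]' |grep -E "pos|^force"
python3 - <<'E'
from h import *
import cv2
for f in ("side0","side1"):
    hs=cv2.cvtColor(cv2.imread(f"pics/{f}.png"),cv2.COLOR_BGR2HSV)
    for nm,m in(("blue",(hs[...,0]>105)&(hs[...,0]<130)&(hs[...,1]>60)),("red",((hs[...,0]<8)|(hs[...,0]>172))&(hs[...,1]>90))):
        z=np.zeros(m.shape,np.uint8);z[215:265,350:415]=m[215:265,350:415]
        n,l,st,ce=cv2.connectedComponentsWithStats(z)
        for i in range(1,n):
            if st[i,4]>5: print(f,nm,st[i],ce[i],tri((493.83,292.4) if nm=="blue" else (457.4,297),ce[i]))
for z in(.05,.055,.06,.065):print(z,proj("side",plane("top",(457.37,297),z)),proj("side",plane("top",(494.2,292.8),z)))
E
```

```text
tool_pos: [0.4488, -0.2524, 0.1368]
force: [1.1, -1.0, 0.8]
side0 red [383 241   4   4  12] [384.5 242.5] (array([ 0.43936086, -0.16768051,  0.0617631 ]), np.float64(0.0031084892857019685))
side1 red [383 241   4   4  12] [384.5 242.5] (array([ 0.43936086, -0.16768051,  0.0617631 ]), np.float64(0.0031084892857019685))
0.05 [385.51896841 246.13225974] [393.64065517 233.60330933]
0.055 [385.59798279 244.63911034] [393.70519963 232.19979895]
0.06 [385.67742019 243.13796706] [393.7700984  230.78858382]
0.065 [385.75728402 241.62876553] [393.83535443 229.36960033]
```

Key-top height triangulates to about 0.0615, matching where the tip met it and the stop at 0.0595, so the tare key is pressed. Now to the shaft; I'll check vial and boat clearance on the way.

```bash
python3 - <<'E'
from h import *
go(.5198,.2994,.28,111.7)
P=np.array([.5198,.2994]);u=np.array([np.cos(np.radians(111.7)),np.sin(np.radians(111.7))]);n=np.array([u[1],-u[0]])
for nm,px,z in(("vial",(278.5,283.5),.06),("boat",(220,237),.006),("beaker rim",(311,232),.07),("boatcorner",(226,248),.01)):
    q=plane("top",px,z);d=q[:2]-P;print(nm,q.round(3),"along(+imp) %.3f across %.3f"%(d@u,d@n))
E
python3 steer.py '[0,0,-0.04,0,0.087,0,0,-0.08,0,0.087,0,0,-0.12,0,0.087,0,0,-0.14,0,0.087,0,0,-0.14,0,0.087]' >/dev/null
python3 -c "
from h import *;go(.5198,.2994,.28,111.7)"
```

```text
shift 0.5421 0.1251 -0.1432 turn -16.04 at [ 0.4488 -0.2524  0.1368] [179.61   0.35  95.66] F [ 1.1  -1.04  0.83] M [-0.079 -0.146  0.014] w 0.0004 g 0.0 t 3.78 q [ 56.   8. -32. 109.   5.  64.  28.]
vial [0.474 0.207 0.06 ] along(+imp) -0.069 across -0.077
boat [0.583 0.342 0.006] along(+imp) 0.016 across 0.074
beaker rim [0.581 0.136 0.07 ] along(+imp) -0.174 across -0.004
boatcorner [0.557 0.328 0.01 ] along(+imp) 0.012 across 0.045
shift 0.5418 0.1254 -0.0028 turn -16.06 at [ 0.4482 -0.2521  0.2772] [179.57   0.4   95.64] F [ 0.7  -0.73 -0.12] M [ 0.013 -0.105 -0.033] w 0.0261 g 0.0 t 4.20 q [ 57.   2. -31.  98.   1.  80.  31.]
```

```bash
python3 steer.py '[0.5418,0.1254,-0.003,-16,0.087,0.5418,0.1254,-0.003,-16,0.087,0.5418,0.1254,-0.003,-16,0.087,0.5418,0.1254,-0.003,-16,0.087,0.5418,0.1254,-0.003,-16,0.087,0.5418,0.1254,-0.003,-16,0.087,0.5418,0.1254,-0.003,-16,0.087,0.5418,0.1254,-0.003,-16,0.087]' >/dev/null
python3 -c "
from h import *;go(.5198,.2994,.28,111.7)"
```

```text
shift 0.1908 0.1099 -0.0074 turn -0.08 at [0.4879 0.0815 0.2726] [-1.7998e+02  6.0000e-02  1.1162e+02] F [0.09 0.28 0.13] M [ 0.024 -0.251  0.016] w 0.0794 g 0.0 t 4.87 q [ 40.   0. -52. 100.   0.  80.   9.]
```

```bash
python3 steer.py '[0.191,0.110,0,0,0.087,0.191,0.110,0,0,0.087,0.191,0.110,0,0,0.087,0.191,0.110,0,0,0.087,0.191,0.110,0,0,0.087,0.191,0.110,0,0,0.087,0.191,0.110,0.04,0,0.087,0.191,0.110,0.07,0,0.087]' >/dev/null
python3 -c "
from h import *;go(.5198,.2994,.0775,111.7)"
```

```text
shift -0.0012 -0.0000 0.1240 turn 0.18 at [0.5194 0.3005 0.2015] [ 1.7996e+02 -1.0000e-01  1.1188e+02] F [ 0.23 -0.5  -1.07] M [-0.063 -0.145 -0.002] w 0.0870 g 0.0 t 5.53 q [ 13.  23. -57.  92.  20.  76. -25.]
```

```bash
python3 steer.py '[0,0,0.04,0,0.087,0,0,0.08,0,0.087,0,0,0.11,0,0.087,0,0,0.124,0,0.087,0,0,0.124,0,0.087,0,0,0.124,0,0.087]' >/dev/null
python3 - <<'E'
from h import *
from cell import env
import cv2
go(.5198,.2994,.0775,111.7)
t=env.read_camera("top")["color"];s=env.read_camera("side")["color"]
cv2.imwrite("pics/t2.png",t);cv2.imwrite("pics/s2.png",s)
k=lambda i:cv2.resize(i,None,fx=2,fy=2,interpolation=cv2.INTER_CUBIC)
o=np.zeros((400,800,3),np.uint8);o[:320,:400]=k(t[170:330,150:350]);o[:,405:795]=k(s[210:410,190:385]);cv2.imwrite("pics/c2.png",o)
E
```

```text
shift 0.0013 0.0002 0.0019 turn -0.03 at [0.5201 0.2982 0.0794] [-1.7997e+02 -4.0000e-02  1.1167e+02] F [0.06 0.6  0.12] M [ 0.033 -0.158 -0.004] w 0.0872 g 0.0 t 6.03 q [ 10.  29. -53.  99.  26.  64. -30.]
```

View pics/c2.png

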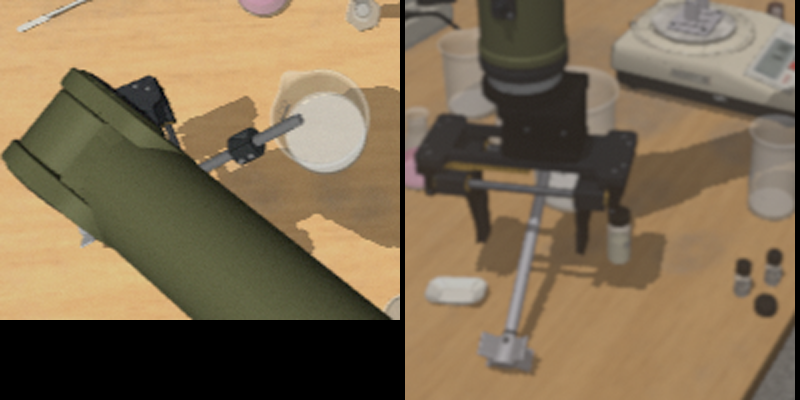

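The open fingers straddle the bar: tips at side-crop (482,240) and (582,250), with the bar midway at x≈530. Closing and doing the trial lift.

```bash
python3 steer.py '[0,0,0,0,0,0,0,0,0,0,0,0,0,0,0,0,0,0,0,0,0,0,0,0,0,0,0,0,0,0,0,0,0,0,0,0,0,0,0,0]' 50 | grep -E "pos|grip|force"
python3 -c "
from h import *;go(.5198,.2994,.0775,111.7)"
python3 steer.py '[0,0,-0.006,0,0,0,0,-0.012,0,0,0,0,-0.018,0,0,0,0,-0.024,0,0,0,0,-0.03,0,0,0,0,-0.03,0,0,0,0,-0.03,0,0,0,0,-0.03,0,0]' | grep -E "pos|grip|force"
python3 - <<'E'
from h import *
from cell import env
import cv2
for i in range(4):
    go(.5198,.2994,.0775,111.7)
    s=env.read_camera("side")["color"]
cv2.imwrite("pics/s3.png",s)
E
```

```text
tool_pos: [0.5201, 0.2978, 0.0793]
force: [-0.5, -0.3, -0.4]
grip_width: 0.0417
grasp_force: 0.0
shift 0.0016 0.0003 0.0018 turn -0.05 at [0.5201 0.2978 0.0793] [-179.99    0.    111.65] F [-0.5  -0.34 -0.37] M [-0.001 -0.123  0.042] w 0.0417 g 0.0 t 6.80 q [ 10.  29. -53.  99.  26.  64. -30.]
tool_pos: [0.5201, 0.2976, 0.1092]
force: [0.6, 0.2, -0.5]
grip_width: 0.0008
grasp_force: 0.0
shift 0.0017 0.0004 0.0317 turn -0.06 at [0.5201 0.2976 0.1092] [-1.7999e+02  2.0000e-02  1.1164e+02] F [ 0.63  0.17 -0.52] M [ 0.014 -0.151  0.018] w 0.0008 g 0.0 t 7.47 q [ 11.  28. -54.  98.  24.  67. -28.]
shift 0.0018 0.0005 0.0315 turn -0.06 at [0.52   0.2976 0.109 ] [-1.7997e+02  1.0000e-02  1.1164e+02] F [ 0.25 -0.4  -0.36] M [ 0.04  -0.091 -0.036] w 0.0003 g 0.0 t 7.52 q [ 11.  28. -54.  98.  24.  67. -28.]
shift 0.0018 0.0005 0.0314 turn -0.06 at [0.52   0.2976 0.1089] [-1.7996e+02  1.0000e-02  1.1164e+02] F [-0.1   0.01 -0.57] M [ 0.024 -0.178 -0.003] w 0.0007 g 0.0 t 7.57 q [ 11.  28. -54.  98.  24.  67. -28.]
shift 0.0017 0.0005 0.0314 turn -0.05 at [0.5199 0.2976 0.1089] [-1.7996e+02  1.0000e-02  1.1165e+02] F [ 0.12 -0.55 -0.82] M [ 0.069 -0.125 -0.016] w 0.0006 g 0.0 t 7.62 q [ 11.  28. -54.  98.  24.  67. -28.]
```

The fingers close slowly (about 0.07 m/s), so they closed empty above the bar. Reopen to 40 mm, lower again and close fully.

```bash
python3 steer.py '[-0.001,0,0,0,0.04,-0.001,0,0,0,0.04,-0.001,0,0,0,0.04,-0.001,0,0,0,0.04,-0.001,0,0,0,0.04,-0.001,0,0,0,0.04,-0.001,0,0,0,0.04,-0.001,0,0,0,0.04]' 50 | grep -E "pos|grip"
python3 steer.py '[0,0,0.01,0,0.04,0,0,0.02,0,0.04,0,0,0.03,0,0.04,0,0,0.032,0,0.04,0,0,0.032,0,0.04]' | grep -E "pos|force"
python3 -c "
from h import *;go(.5198,.2994,.0775,111.7)"
python3 steer.py '[0,0,0,0,0,0,0,0,0,0,0,0,0,0,0,0,0,0,0,0,0,0,0,0,0,0,0,0,0,0,0,0,0,0,0,0,0,0,0,0]' 50 | grep -E "pos|grip|force"
python3 -c "
from h import *;go(.5198,.2994,.0775,111.7)"
```

```text
tool_pos: [0.5205, 0.2969, 0.1093]
grip_width: 0.0386
tool_pos: [0.5196, 0.2963, 0.0756]
force: [-0.2, 0.8, 0.5]
grasp_force: 0.0
shift 0.0028 0.0013 -0.0019 turn -0.04 at [0.5196 0.2963 0.0756] [-179.83    0.    111.66] F [-0.19  0.78  0.46] M [ 0.003 -0.104  0.044] w 0.0399 g 0.0 t 8.75 q [ 10.  30. -53. 100.  26.  64. -30.]
tool_pos: [0.5209, 0.2971, 0.0776]
force: [1.6, 1.2, 0.4]
grip_width: 0.0106
grasp_force: 50.0
shift 0.0025 -0.0002 0.0001 turn -0.04 at [0.5209 0.2971 0.0776] [179.95  -0.   111.66] F [1.62 1.21 0.38] M [ 0.161 -0.314  0.12 ] w 0.0106 g 50.0 t 9.42 q [ 10.  30. -53.  99.  26.  64. -30.]
```

Gripped at 10.6 mm. Lifting.

```bash
python3 steer.py '[0,0,-0.003,0,0,0,0,-0.008,0,0,0,0,-0.014,0,0,0,0,-0.02,0,0,0,0,-0.025,0,0,0,0,-0.025,0,0,0,0,-0.025,0,0,0,0,-0.025,0,0]' 50 | grep -E "pos|grip|force"
python3 - <<'E'
from h import *
from cell import env
import cv2
for i in range(5):
    go(.5198,.2994,.0775,111.7)
    s=env.read_camera("side")["color"]
cv2.imwrite("pics/s3.png",s);t=env.read_camera("top")["color"];cv2.imwrite("pics/t3.png",t)
k=lambda i:cv2.resize(i,None,fx=2,fy=2,interpolation=cv2.INTER_CUBIC)
o=np.zeros((400,800,3),np.uint8);o[:320,:400]=k(t[170:330,150:350]);o[:,405:795]=k(s[210:410,190:385]);cv2.imwrite("pics/c3.png",o)
E
```

```text
tool_pos: [0.5205, 0.2967, 0.1022]
force: [-0.2, -1.0, -3.9]
grip_width: 0.0104
grasp_force: 50.0
shift 0.0028 0.0004 0.0247 turn -0.06 at [0.5205 0.2967 0.1022] [-1.7999e+02  2.0000e-02  1.1164e+02] F [-0.17 -0.99 -3.89] M [ 0.041 -0.13   0.019] w 0.0104 g 50.0 t 10.08 q [ 11.  28. -54.  98.  25.  67. -29.]
shift 0.0027 0.0005 0.0245 turn -0.05 at [0.5203 0.2966 0.102 ] [-1.7996e+02  1.0000e-02  1.1165e+02] F [-0.8   0.06 -2.39] M [ 0.066 -0.083  0.056] w 0.0104 g 50.0 t 10.13 q [ 11.  28. -54.  98.  25.  67. -29.]
shift 0.0028 0.0005 0.0244 turn -0.06 at [0.5203 0.2966 0.1019] [-1.7996e+02  1.0000e-02  1.1164e+02] F [-0.16 -0.25 -2.81] M [-0.016 -0.147 -0.004] w 0.0104 g 50.0 t 10.18 q [ 11.  28. -54.  98.  25.  67. -29.]
shift 0.0027 0.0005 0.0245 turn -0.05 at [0.5203 0.2967 0.102 ] [-1.7996e+02  1.0000e-02  1.1165e+02] F [-0.39  0.44 -3.31] M [ 0.051 -0.054  0.009] w 0.0107 g 50.0 t 10.23 q [ 11.  28. -54.  98.  25.  67. -29.]
shift 0.0026 0.0005 0.0244 turn -0.05 at [0.5203 0.2968 0.1019] [-179.96    0.    111.65] F [ 0.51 -0.89 -2.88] M [ 0.032 -0.136 -0.033] w 0.0110 g 50.0 t 10.28 q [ 11.  28. -54.  98.  25.  67. -29.]
```

View pics/c3.png

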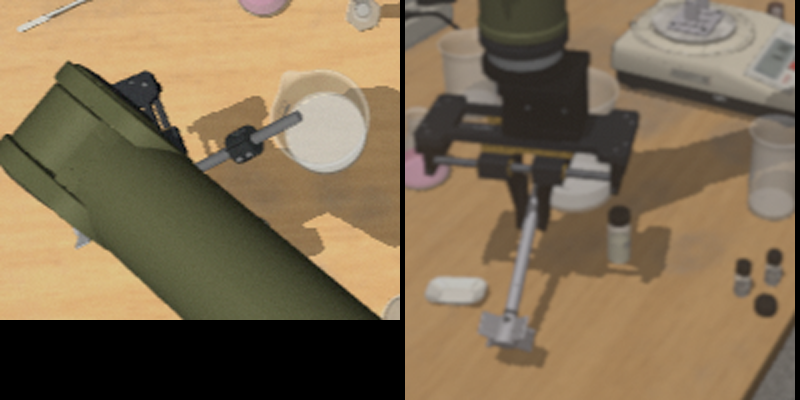

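The shaft is clear: the impeller at side-crop (505,328) is about 10 px above where it was, weight is about 3 N, and the tail still projects over the beaker. I'll average the moment and check the tilt.

```bash
cat > m.py <<'E'
from h import *
from cell import env
import sys
N=int(sys.argv[1]);F=[];M=[]
for i in range(N):
    o=env.get_obs();F.append(o["force"]);M.append(o["wrist_torque"]);env.read_camera("side")
F=np.array(F);M=np.array(M)
print("F",F.mean(0).round(3),"M",M.mean(0).round(4),"+-",(M.std(0)/N**.5).round(4),"t",o["time_s"])
a=np.radians(o["tool_rot"][2]);u=np.array([np.cos(a),np.sin(a)]);print("Mperp(-uy,ux)",-u[1]*M[:,0].mean()+u[0]*M[:,1].mean())
E
python3 m.py 25
python3 - <<'E'
from h import *
a=np.radians(111.65);u=np.array([np.cos(a),np.sin(a),0]);n=np.array([u[1],-u[0],0]);P=np.array([.5203,.2967,.098])
def onpl(c,p):
    o,d=ray(c,p);q=o+d*((P-o)@n)/(d@n);return q,(q-P)@u,q[2]-P[2]
for nm,c,p in(("hub",'side',(240,374)),("tail",'top',(150+297/2,170+117/2)),("collar",'top',(150+243/2,170+144/2))):
    q,x,z=onpl(c,p);print(nm,q.round(4),"along %.4f up %.4f ang %.1f dist %.4f"%(x,z,np.degrees(np.arctan2(-z,x)),np.hypot(x,z)))
E
```

```text
F [-0.038  0.07  -2.806] M [ 0.0256 -0.1068  0.0012] +- [0.005  0.0061 0.0067] t 11.5833
Mperp(-uy,ux) 0.01559478353732699
hub [0.4803 0.3974 0.0573] along 0.1083 up -0.0407 ang 20.6 dist 0.1157
tail [0.576  0.1563 0.1615] along -0.1511 up 0.0635 ang -157.2 dist 0.1639
collar [0.5538 0.2124 0.1348] along -0.0907 up 0.0368 ang -157.9 dist 0.0978
```

```bash
python3 steer.py '[0,0,-0.006,0,0,0,0,-0.014,0,0,0,0,-0.022,0,0,0,0,-0.03,0,0,0,0,-0.036,0,0,0,0,-0.04,0,0,0,0,-0.04,0,0,0,0,-0.04,0,0]' 50 | grep -E "pos|grip"
python3 m.py 20
python3 - <<'E'
from h import *
from cell import env
import cv2
go(.5198,.2994,.0775,111.7)
s=env.read_camera("side")["color"];t=env.read_camera("top")["color"]
cv2.imwrite("pics/s4.png",s);cv2.imwrite("pics/t4.png",t)
k=lambda i:cv2.resize(i,None,fx=2,fy=2,interpolation=cv2.INTER_CUBIC)
o=np.zeros((400,800,3),np.uint8);o[:320,:400]=k(t[170:330,150:350]);o[:,405:795]=k(s[190:390,190:385]);cv2.imwrite("pics/c4.png",o)
E
```

```text
tool_pos: [0.5206, 0.2968, 0.1425]
grip_width: 0.0108
F [-0.214 -0.199 -2.834] M [ 0.014  -0.1115  0.0003] +- [0.0066 0.0066 0.0061] t 13.25
Mperp(-uy,ux) 0.028099830874179846
shift 0.0026 0.0003 0.0648 turn -0.05 at [0.5205 0.2969 0.1423] [-1.8000e+02  1.0000e-02  1.1165e+02] F [-0.71  0.62 -3.52] M [ 0.028 -0.16  -0.004] w 0.0107 g 50.0 t 13.30 q [ 12.  26. -56.  96.  22.  70. -27.]
```

View pics/c4.png

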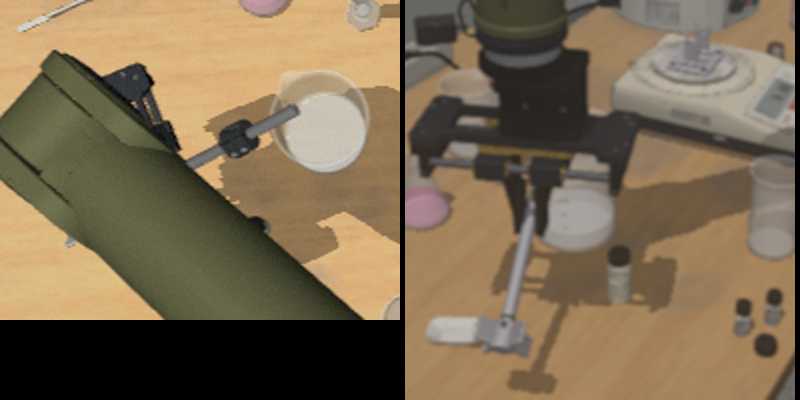

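Impeller hub at side px (238.5,356.5), tail at top px (297.5,226), collar at (268.5,239.5). The bar hangs clear of the beaker, still nose-down.

```bash
cat >> h.py <<'E'
def bar(P,yaw,pts):
    a=np.radians(yaw);u=np.array([np.cos(a),np.sin(a),0]);n=np.array([u[1],-u[0],0]);P=np.array(P)
    for nm,c,p in pts:
        o,d=ray(c,p);q=o+d*((P-o)@n)/(d@n);x=(q-P)@u;z=q[2]-P[2]
        print(nm,q.round(4),"along %.4f up %.4f ang %.1f dist %.4f"%(x,z,np.degrees(np.arctan2(-z,x)),np.hypot(x,z)))
E
python3 - <<'E'
from h import *
bar((.5205,.2969,.1383),111.65,[("hub","side",(238.5,356.5)),("tail","top",(297.5,226)),("collar","top",(268.5,239.5))])
E
```

```text
hub [0.4804 0.3979 0.0976] along 0.1087 up -0.0407 ang 20.5 dist 0.1161
tail [0.5764 0.156  0.1929] along -0.1516 up 0.0546 ang -160.2 dist 0.1611
collar [0.5537 0.2133 0.1771] along -0.0899 up 0.0388 ang -156.7 dist 0.0980
```

```bash
python3 -c "
from h import *;go(.498,.333,.1423,142)"
```

```text
shift 0.0419 -0.0076 0.0000 turn -30.35 at [0.5205 0.2969 0.1423] [1.8000e+02 1.0000e-02 1.1165e+02] F [ 0.39  0.03 -3.36] M [ 0.004 -0.056 -0.027] w 0.0106 g 50.0 t 13.40 q [ 12.  26. -56.  96.  22.  70. -27.]
```

```bash
python3 steer.py '[0.007,-0.001,0,-5,0,0.014,-0.002,0,-10,0,0.021,-0.004,0,-15,0,0.028,-0.005,0,-20,0,0.035,-0.006,0,-25,0,0.042,-0.0076,0,-30,0,0.042,-0.0076,0,-30.3,0,0.042,-0.0076,0,-30.3,0]' 50 | grep -E "pos|rot|grip"
python3 steer.py '[0,0,0.015,0,0,0,0,0.03,0,0,0,0,0.045,0,0,0,0,0.06,0,0,0,0,0.07,0,0,0,0,0.07,0,0]' 50 | grep -E "pos|^force"
python3 m.py 2
```

```text
tool_pos: [0.4978, 0.3333, 0.1423]
tool_rot: [-180.0, -0.0, 141.9]
grip_width: 0.0104
tool_pos: [0.4972, 0.3318, 0.0694]
force: [-1.1, 0.1, -0.6]
F [-0.6    0.517 -1.092] M [0.2037 0.2602 0.0095] +- [0.0214 0.0023 0.0308] t 14.6167
Mperp(-uy,ux) -0.330458401226309
```

```bash
python3 steer.py '[0,0,0.005,0,0,0,0,0.01,0,0,0,0,0.015,0,0,0,0,0.02,0,0,0,0,0.02,0,0]' 15 | grep -E "pos|^force|grip"
python3 m.py 2
```

```text
tool_pos: [0.4974, 0.3326, 0.051]
force: [-0.7, 0.4, -2.8]
grip_width: 0.0113
F [-0.113  0.851 -2.385] M [ 0.0841 -0.1216 -0.0064] +- [0.0124 0.0109 0.0028] t 15.1333
Mperp(-uy,ux) 0.04389603496464939
```

The bar pivots easily at 15 N of grip. Continuing down to near level.

```bash
python3 steer.py '[0,0,0.005,0,0,0,0,0.01,0,0,0,0,0.015,0,0,0,0,0.02,0,0,0,0,0.021,0,0,0,0,0.021,0,0,0,0,0.021,0,0]' 15 | grep -E "pos|^force|grip"
python3 - <<'E'
from h import *
from cell import env
import cv2
go(.498,.333,.030,142)
s=env.read_camera("side")["color"];t=env.read_camera("top")["color"]
cv2.imwrite("pics/s5.png",s);cv2.imwrite("pics/t5.png",t)
k=lambda i:cv2.resize(i,None,fx=2,fy=2,interpolation=cv2.INTER_CUBIC)
o=np.zeros((440,800,3),np.uint8);o[:360,:400]=k(t[170:350,150:350]);o[:,405:795]=k(s[210:430,190:385]);cv2.imwrite("pics/c5.png",o)
E
```

```text
tool_pos: [0.4977, 0.3332, 0.0311]
force: [-0.9, -0.7, -1.3]
grip_width: 0.0111
shift -0.0004 0.0000 0.0011 turn -0.04 at [0.4977 0.3332 0.0311] [-1.7998e+02 -3.0000e-02  1.4196e+02] F [-0.9  -0.71 -1.3 ] M [ 0.062 -0.044 -0.021] w 0.0111 g 15.0 t 15.77 q [  8.  35. -56. 101.  33.  62.  -8.]
```

View pics/c5.png

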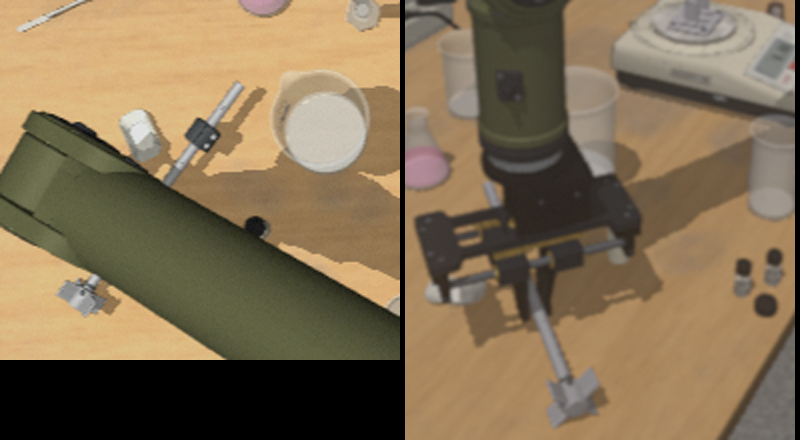

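Bar now clear of the beaker. Hub at top px (191.5,316) and side px (276,408.5), collar at top px (251.5,237.5), tail at top px (268.5,214). The shadow shows the tail still a bit high.

Run:
```python
from h import *
print(tri((191.5,316),(276,408.5)))
bar((.4977,.3332,.0271),141.96,[("hubT","top",(191.5,316)),("hub","side",(276,408.5)),("tail","top",(268.5,214)),("collar","top",(251.5,237.5))])
```

```text
(array([0.40808878, 0.39961152, 0.01726325]), np.float64(0.004222547950626146))
hubT [0.4099 0.4019 0.0123] along 0.1114 up -0.0148 ang 7.5 dist 0.1124
hub [0.3972 0.4119 0.0352] along 0.1277 up 0.0081 ang -3.7 dist 0.1279
tail [0.6285 0.2309 0.0282] along -0.1661 up 0.0011 ang -179.6 dist 0.1661
collar [0.5786 0.2699 0.0179] along -0.1027 up -0.0092 ang 174.9 dist 0.1031
```

```bash
python3 steer.py '[0,0,0,0,0,0,0,0,0,0,0,0,-0.01,0,0,0,0,-0.025,0,0,0,0,-0.045,0,0,0,0,-0.07,0,0,0,0,-0.095,0,0,0,0,-0.12,0,0]' 50 | grep -E "pos|grip"
python3 steer.py '[0,0,-0.025,0,0,0,0,-0.05,0,0,0,0,-0.075,0,0,0,0,-0.1,0,0,0,0,-0.11,0,0,0,0,-0.11,0,0,0,0,-0.11,0,0]' 50 | grep -E "pos|grip"
python3 m.py 8
python3 -c "
from h import *;go(.5866,-.1743,.26,98.4)"
python3 - <<'E'
from cell import env
import cv2
for n in("side","top"): cv2.imwrite(f"pics/{n}6.png",env.read_camera(n)["color"])
E
```

```text
tool_pos: [0.4979, 0.3335, 0.1541]
grip_width: 0.0103
tool_pos: [0.4979, 0.3332, 0.2615]
grip_width: 0.0103
F [ 0.062 -0.045 -3.024] M [ 0.0552 -0.1372 -0.0088] +- [0.0045 0.0082 0.0071] t 17.4667
Mperp(-uy,ux) 0.0740139700430785
shift -0.3826 -0.3447 0.0006 turn 43.55 at [0.4977 0.3329 0.2606] [-1.7994e+02 -4.0000e-02  1.4195e+02] F [ 0.54 -0.24 -1.91] M [ 0.079 -0.152  0.062] w 0.0108 g 50.0 t 17.52 q [ 14.  24. -66.  87.  21.  83.  -0.]
```

Baseline-corrected moment puts the balance point within about 1±3 mm of the grip (a share under 0.75 N would need about ±10 mm). Carrying it over to the cradle.

```bash
python3 steer.py '[-0.01,-0.009,0,1,0,-0.032,-0.029,0,4,0,-0.055,-0.05,0,7,0,-0.078,-0.07,0,10,0,-0.1,-0.09,0,13,0,-0.122,-0.11,0,16,0,-0.144,-0.13,0,19,0,-0.166,-0.15,0,22,0]' 50 | grep -E "pos|rot|grip"
python3 -c "
from h import *;go(.5866,-.1743,.26,98.4)"
```

```text
tool_pos: [0.5362, 0.1113, 0.2614]
tool_rot: [180.0, 0.0, 119.8]
grip_width: 0.0104
shift -0.2729 -0.0983 0.0014 turn 21.41 at [0.5362 0.1113 0.2614] [1.7999e+02 3.0000e-02 1.1981e+02] F [ 0.52  0.04 -2.71] M [ 0.071 -0.214  0.011] w 0.0104 g 50.0 t 18.28 q [ 40.  13. -62.  94.  11.  80.   6.]
```

```bash
python3 steer.py '[-0.03,-0.011,0,2.3,0,-0.06,-0.022,0,4.6,0,-0.09,-0.033,0,7,0,-0.12,-0.043,0,9.4,0,-0.15,-0.054,0,11.8,0,-0.18,-0.065,0,14.2,0,-0.205,-0.074,0,16.2,0,-0.225,-0.081,0,18,0]' 50 | grep -E "grip"
python3 -c "
from h import *;go(.5866,-.1743,.26,98.4)"
```

```text
grip_width: 0.0105
shift -0.0486 -0.0018 0.0010 turn 3.26 at [ 0.5786 -0.1264  0.261 ] [-1.7997e+02  3.0000e-02  1.0166e+02] F [-0.4   0.27 -2.88] M [-0.012 -0.158 -0.005] w 0.0105 g 50.0 t 18.95 q [ 53.  17. -52.  88.  14.  81.  11.]
```

```bash
python3 steer.py '[-0.015,-0.001,0,1,0,-0.03,-0.0015,0,2,0,-0.042,-0.0018,0,3,0,-0.0486,-0.0018,0,3.26,0,-0.0486,-0.0018,0.02,3.26,0,-0.0486,-0.0018,0.045,3.26,0,-0.0486,-0.0018,0.06,3.26,0,-0.0486,-0.0018,0.06,3.26,0]' 50 | grep -E "grip"
python3 m.py 12
python3 - <<'E'
from h import *
from cell import env
import cv2
go(.5866,-.1743,.175,98.4)
s=env.read_camera("side")["color"];t=env.read_camera("top")["color"]
cv2.imwrite("pics/s7.png",s);cv2.imwrite("pics/t7.png",t)
k=lambda i,f:cv2.resize(i,None,fx=f,fy=f,interpolation=cv2.INTER_CUBIC)
o=np.zeros((600,800,3),np.uint8);o[:300,:500]=k(t[170:270,350:600][:, :250],2)[:300] if 0 else 0
a=k(t[170:300,340:540],2);b=k(s[130:280,270:420],3);o[:260,:400]=a;o[:450,405:800]=b[:,:395];cv2.imwrite("pics/c7.png",o)
E
```

```text
grip_width: 0.0104
F [ 0.057  0.235 -2.491] M [-0.005  -0.0958  0.0011] +- [0.01   0.0111 0.0081] t 20.1667
Mperp(-uy,ux) 0.019455434276833012
shift -0.0035 -0.0007 0.0266 turn 0.29 at [ 0.5868 -0.1707  0.2016] [1.7998e+02 2.0000e-02 9.8690e+01] F [-0.   -0.36 -3.38] M [ 0.01  -0.136 -0.035] w 0.0106 g 50.0 t 20.22 q [ 53.  22. -49.  91.  17.  76.  10.]
```

View pics/c7.png

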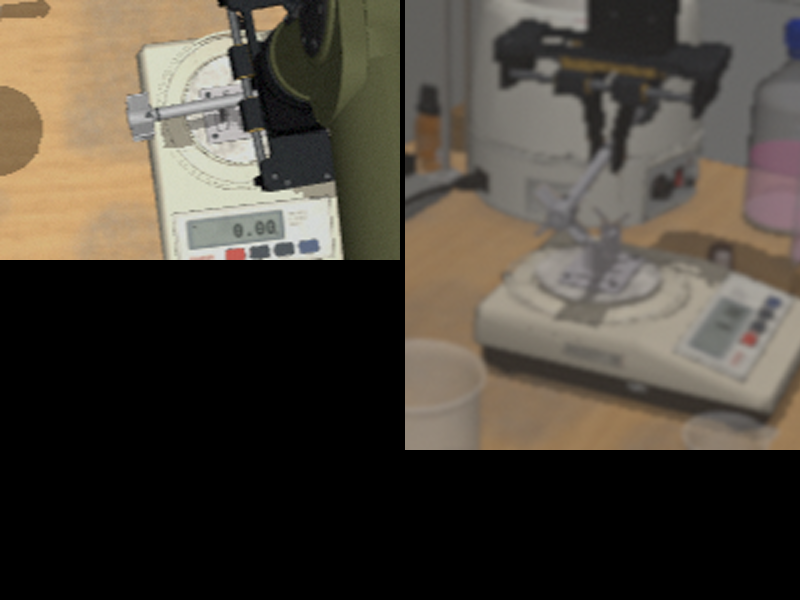

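Hub at top px (411,227.5) and side px (321,201.7). The bar lines up with the cradle's rests, seen below it at side-crop (600,240).

Run:
```python
from h import *
print(tri((411,227.5),(321,201.7)))
bar((.5868,-.1707,.1976),98.7,[("hubT","top",(411,227.5)),("hub","side",(321,201.7))])
# predicted hub px when level
import numpy as np
a=np.radians(98.7)
for ang in(-5,0,5,10):
    P=np.array([.5868,-.1707,.1976])+.121*np.array([np.cos(a)*np.cos(np.radians(ang)),np.sin(a)*np.cos(np.radians(ang)),-np.sin(np.radians(ang))])
    print(ang,proj("top",P),proj("side",P))
```

```text
(array([ 0.57228667, -0.05947057,  0.18647961]), np.float64(0.005612616606407356))
hubT [ 0.57   -0.0609  0.1846] along 0.1111 up -0.0130 ang 6.7 dist 0.1118
hub [ 0.5675 -0.0443  0.1937] along 0.1279 up -0.0039 ang 1.8 dist 0.1279
-5 [407.58008623 226.58413192] [322.25523709 194.9865178 ]
0 [406.6968698  227.41655984] [322.04353732 199.1300409 ]
5 [406.30379687 228.15096385] [321.96342452 203.09403672]
10 [406.39013038 228.78461193] [322.01372525 206.84343451]
```

Tilt is about 3° nose-down, inside 7°. Centring and lowering to just above the notches.

```bash
python3 steer.py '[-0.002,-0.0003,0.005,0.3,0,-0.0045,-0.0007,0.015,0.3,0,-0.0045,-0.0007,0.025,0.3,0,-0.0045,-0.0007,0.035,0.3,0,-0.0045,-0.0007,0.045,0.3,0,-0.0045,-0.0007,0.05,0.3,0,-0.0045,-0.0007,0.053,0.3,0,-0.0045,-0.0007,0.053,0.3,0]' 50 | grep -E "grip|^force"
python3 -c "
from h import *;go(.5866,-.1753,.142,98.4)"
```

```text
force: [-0.6, 0.7, -1.9]
grip_width: 0.0109
shift -0.0004 0.0003 0.0053 turn 0.01 at [ 0.5862 -0.1749  0.1473] [-1.7993e+02 -5.0000e-02  9.8410e+01] F [-0.56  0.74 -1.89] M [ 0.043 -0.06  -0.043] w 0.0109 g 50.0 t 20.98 q [ 52.  24. -48.  94.  19.  70.   9.]
```

```bash
python3 steer.py '[0,0,0.001,0,0,0,0,0.002,0,0,0,0,0.003,0,0,0,0,0.004,0,0,0,0,0.005,0,0,0,0,0.006,0,0,0,0,0.007,0,0,0,0,0.007,0,0]' 12 | grep -E "pos|grip|^force"
python3 m.py 6
python3 steer.py '[0,0,0.001,0,0,0,0,0.002,0,0,0,0,0.003,0,0,0,0,0.003,0,0]' 12 | grep -E "pos|grip|^force"
python3 m.py 6
```

```text
tool_pos: [0.5865, -0.1752, 0.1411]
force: [0.2, 0.1, -2.7]
grip_width: 0.0114
F [ 0.116  0.063 -2.646] M [ 0.0373 -0.0995 -0.0047] +- [0.0088 0.0078 0.0118] t 21.9
Mperp(-uy,ux) -0.022388966797827183
tool_pos: [0.5864, -0.1752, 0.138]
force: [0.4, 0.2, -3.2]
grip_width: 0.0117
F [-0.168  0.172 -2.875] M [ 0.0046 -0.1068  0.0093] +- [0.0076 0.0133 0.0107] t 22.5333
Mperp(-uy,ux) 0.011028460661875263
```

```bash
python3 steer.py '[0,0,0.0005,0,0,0,0,0.001,0,0,0,0,0.0015,0,0,0,0,0.002,0,0,0,0,0.002,0,0]' 12 | grep -E "pos|^force"
python3 m.py 6
python3 steer.py '[0,0,0.0005,0,0,0,0,0.001,0,0,0,0,0.0015,0,0,0,0,0.0015,0,0]' 12 | grep -E "pos|^force"
python3 m.py 6
```

```text
tool_pos: [0.5866, -0.1752, 0.1362]
force: [-0.6, 1.1, -2.6]
F [ 0.031  0.286 -2.858] M [-0.0081 -0.0905  0.015 ] +- [0.0111 0.0078 0.0115] t 23.25
Mperp(-uy,ux) 0.021212077663529227
tool_pos: [0.5868, -0.1752, 0.1349]
force: [0.8, -0.2, -2.0]
F [ 0.427 -0.234 -1.705] M [ 0.0474 -0.1621 -0.0123] +- [0.0106 0.0127 0.0091] t 23.8833
Mperp(-uy,ux) -0.02324078994158571
```

Contact has begun at TCP 0.135, as expected. Easing down further.

```bash
python3 steer.py '[0,0,0.0004,0,0,0,0,0.0008,0,0,0,0,0.001,0,0,0,0,0.001,0,0]' 8 | grep -E "pos|^force"
python3 m.py 5
python3 steer.py '[0,0,0.0004,0,0,0,0,0.0008,0,0,0,0,0.001,0,0,0,0,0.001,0,0]' 8 | grep -E "pos|^force"
python3 m.py 5
```

```text
tool_pos: [0.5868, -0.1754, 0.1339]
force: [0.9, -0.7, -1.6]
F [ 0.699 -0.329 -1.274] M [-0.0336 -0.2756 -0.0201] +- [0.0095 0.0152 0.0177] t 24.4667
Mperp(-uy,ux) 0.07337270604813552
tool_pos: [0.5867, -0.1753, 0.1328]
force: [1.5, -1.1, -0.8]
F [ 1.241 -0.792 -0.982] M [-0.1094 -0.3278 -0.0423] +- [0.0031 0.0103 0.0073] t 25.05
Mperp(-uy,ux) 0.15598271990857127
```

```bash
python3 steer.py '[0,0.0005,0,0,0,0,0.001,0,0,0,0,0.0015,0,0,0,0,0.0015,0,0,0]' 8 | grep -E "pos|^force"
python3 m.py 4
python3 steer.py '[0,0.0005,0.0004,0,0,0,0.001,0.0008,0,0,0,0.001,0.0008,0,0]' 8 | grep -E "pos|^force"
python3 m.py 4
```

```text
tool_pos: [0.5877, -0.1746, 0.1324]
force: [-0.0, -0.1, -2.6]
F [ 0.355 -0.041 -2.788] M [ 0.0152 -0.0889  0.0086] +- [0.0176 0.009  0.0119] t 25.5833
Mperp(-uy,ux) -0.0020180791588928493
tool_pos: [0.5888, -0.1749, 0.1323]
force: [-2.2, 0.5, 1.1]
F [-2.616 -0.12   1.68 ] M [ 0.0675  0.4976 -0.0046] +- [0.0177 0.0217 0.0153] t 26.0333
Mperp(-uy,ux) -0.13935830910060842
```

Notch centre is bracketed at about x 0.5877. Back to it and on down.

```bash
python3 steer.py '[0,-0.0006,0,0,0,0,-0.0011,0,0,0,0,-0.0011,0,0,0]' 8 | grep -E "pos|^force"
python3 m.py 4
python3 steer.py '[0,0,0.0004,0,0,0,0,0.0008,0,0,0,0,0.0008,0,0]' 8 | grep -E "pos|^force"
python3 m.py 4
```

```text
tool_pos: [0.5884, -0.1749, 0.1322]
force: [-0.7, 0.4, 1.4]
F [-0.587 -0.07   0.541] M [0.0482 0.0275 0.0101] +- [0.0097 0.0224 0.0126] t 26.4833
Mperp(-uy,ux) -0.05171558333748235
tool_pos: [0.5884, -0.1749, 0.132]
force: [-1.3, -0.6, 3.8]
F [-2.232  0.324  5.014] M [0.1375 0.2629 0.0055] +- [0.0161 0.02   0.0073] t 26.9333
Mperp(-uy,ux) -0.17443582053277118
```

Seated (pressing about 8 N). Ease off and release.

```bash
python3 steer.py '[0,-0.0003,-0.0008,0,0,0,-0.0003,-0.0008,0,0]' 8 | grep -E "^force"
python3 steer.py '[0,0,0,0,0.016,0,0,0,0,0.022,0,0,0,0,0.04,0,0,0,0,0.05,0,0,0,0,0.05,0,0,0,0,0.05,0,0,0,0,0.05,0,0,0,0,0.05]' | grep -E "^force|grip|pos"
python3 m.py 20
python3 - <<'E'
from cell import env
import cv2
for n in("side","top"): cv2.imwrite(f"pics/{n}8.png",env.read_camera(n)["color"])
E
```

```text
force: [0.5, -0.4, 0.4]
tool_pos: [0.5877, -0.1751, 0.132]
force: [-0.3, -0.4, -0.4]
grip_width: 0.0481
F [ 0.055 -0.063  0.104] M [-0.0078 -0.107  -0.0014] +- [0.0058 0.0063 0.0044] t 28.7667
Mperp(-uy,ux) 0.023317149519325217
```

Released and free. The pooled moment hints at a balance point a few mm to the tail side, so I'll firm up the baseline, then re-grip, lift a few mm and measure again.

```bash
cat > acc.py <<'E'
from h import *
from cell import env
import sys
o=env.get_obs();a=np.radians(o["tool_rot"][2]);M=o["wrist_torque"]
open(sys.argv[1],"a").write("%f %f\n"%(-np.sin(a)*M[0]+np.cos(a)*M[1],o["force"][2]))
E
for i in $(seq 25); do python3 steer.py '[0,0,0,0,0.025]' >/dev/null; python3 acc.py base; done
python3 steer.py '[0,0,0,0,0,0,0,0,0,0,0,0,0,0,0,0,0,0,0,0,0,0,0,0,0,0,0,0,0,0]' 40 | grep -E "grip|^force|grasp"
python3 -c "
from h import *
d=np.loadtxt('base');print(d.mean(0),d.std(0)/5)"
```

```text
force: [0.6, -0.2, -0.8]
grip_width: 0.0108
grasp_force: 40.0
[0.03085484 0.13721292] [0.00480349 0.09042571]
```

```bash
python3 steer.py '[0,0,-0.001,0,0,0,0,-0.002,0,0,0,0,-0.004,0,0,0,0,-0.006,0,0,0,0,-0.007,0,0,0,0,-0.007,0,0]' 40 | grep -E "grip|^force|pos"
for i in $(seq 40); do python3 steer.py '[0,0,0,0,0]' >/dev/null; python3 acc.py load; done
python3 -c "
from h import *
d=np.loadtxt('load');print(d.mean(0),d.std(0)/40**.5, d[:20].mean(0),d[20:].mean(0))"; python3 -c "
from h import *;go(.5866,-.1753,.142,98.4)"
```

```text
tool_pos: [0.5879, -0.1751, 0.1393]
force: [0.2, 0.4, -2.9]
grip_width: 0.0108
[-0.00452005 -2.71932282] [0.00485615 0.06556954] [-0.00506215 -2.69198985] [-0.00397795 -2.7466558 ]
shift -0.0001 -0.0012 -0.0029 turn -0.02 at [ 0.5877 -0.1751  0.1391] [1.800e+02 1.000e-02 9.838e+01] F [-0.34  0.45 -2.17] M [ 0.039 -0.115  0.087] w 0.0107 g 40.0 t 35.33 q [ 52.  25. -48.  94.  19.  69.   8.]
```

The balance point is about 7–9 mm to the tail side of the grip. Shift the bar +7 mm along its axis (the fingers still fit between the rests) and lay it down again.

```bash
python3 steer.py '[0.002,0,0,0,0,0.004,0,0,0,0,0.006,0,0,0,0,0.007,0,0,0,0,0.007,0,0,0,0]' 40 | grep -E "^force|pos"
python3 steer.py '[0,0,0.001,0,0,0,0,0.002,0,0,0,0,0.003,0,0,0,0,0.004,0,0,0,0,0.005,0,0,0,0,0.0055,0,0,0,0,0.006,0,0,0,0,0.006,0,0]' 10 | grep -E "^force|pos"
python3 m.py 3
python3 steer.py '[0,0,0.0004,0,0,0,0,0.0008,0,0,0,0,0.0012,0,0,0,0,0.0012,0,0]' 8 | grep -E "^force|pos"
python3 m.py 3
```

```text
tool_pos: [0.5867, -0.1675, 0.1391]
force: [0.2, -0.2, -2.0]
tool_pos: [0.5867, -0.1682, 0.1329]
force: [-0.3, 0.6, -3.8]
F [-0.092 -0.287 -3.004] M [-0.0192 -0.1216 -0.0159] +- [0.0095 0.0092 0.0157] t 36.5167
Mperp(-uy,ux) 0.03670517194637761
tool_pos: [0.5869, -0.1681, 0.1321]
force: [-0.7, -0.0, -1.3]
F [-0.19  -0.    -1.036] M [ 0.0272 -0.0502 -0.0371] +- [0.0094 0.0067 0.0213] t 37.0
Mperp(-uy,ux) -0.019563435458235037
```

```bash
python3 steer.py '[0,0,0.0004,0,0,0,0,0.0008,0,0,0,0,0.0008,0,0]' 6 | grep -E "^force|pos"
python3 steer.py '[0,0,0,0,0.016,0,0,0,0,0.022,0,0,0,0,0.03,0,0,0,0,0.04,0,0,0,0,0.04,0,0,0,0,0.04,0,0,0,0,0.04]' | grep -E "^force|grip|pos"
python3 - <<'E'
from h import *
from cell import env
import cv2
s=env.read_camera("side")["color"];t=env.read_camera("top")["color"]
cv2.imwrite("pics/s9.png",s);cv2.imwrite("pics/t9.png",t)
E
```

```text
tool_pos: [0.587, -0.1681, 0.1319]
force: [-2.1, 0.7, 4.5]
tool_pos: [0.5867, -0.1681, 0.1309]
force: [-0.4, 0.2, 0.6]
grip_width: 0.0382
```

```bash
python3 steer.py '[0,0,-0.005,0,0.04,0,0,-0.015,0,0.04,0,0,-0.03,0,0.04,0,0,-0.055,0,0.04,0,0,-0.085,0,0.04,0,0,-0.12,0,0.04,0,0,-0.15,0,0.04,0,0,-0.15,0,0.04]' | grep -E "^force|grip|pos"
python3 steer.py '[-0.04,0,0,0,0.04,-0.08,0,0,0,0.04,-0.12,0,0,0,0.04,-0.16,0,0,0,0.04,-0.2,0,0,0,0.04,-0.23,0,0,0,0.04,-0.23,0,0,0,0.04,-0.23,0,0,0,0.04]' | grep -E "^force|pos"
python3 - <<'E'
from h import *
from cell import env
import cv2
s=env.read_camera("side")["color"];t=env.read_camera("top")["color"]
cv2.imwrite("pics/s10.png",s);cv2.imwrite("pics/t10.png",t)
k=lambda i,f:cv2.resize(i,None,fx=f,fy=f,interpolation=cv2.INTER_CUBIC)
o=np.zeros((600,800,3),np.uint8)
a=k(t[170:330,360:560],2);b=k(s[160:280,280:410],3);o[:320,:400]=a;o[:360,405:795]=b;c=k(s[220:400,200:420],1.2);o[370:370+c.shape[0],405:405+c.shape[1]]=c;d=k(t[130:350,140:390],1.1);o[340:340+d.shape[0],:d.shape[1]]=d;cv2.imwrite("pics/c10.png",o)
print(env.get_obs()["time_s"])
E
```

```text
tool_pos: [0.5899, -0.1678, 0.2892]
force: [1.0, 0.1, 0.1]
grip_width: 0.0397
tool_pos: [0.6196, -0.3982, 0.2804]
force: [0.5, 0.9, 0.6]
39.4167
```

View pics/c10.png

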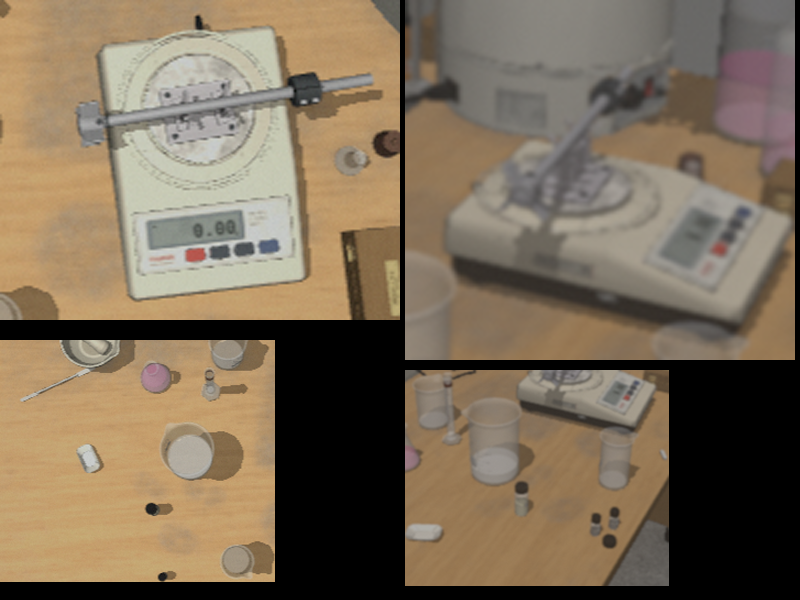

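The shaft lies across the cradle by itself: hub at top px (405,231.5) and side px (319,221.7), tail at top px (545.5,209.5) and side px (367.7,175). Beaker, vial, boat and glassware stand in place. Checking the level.

Run:
```python
from h import *
np.set_printoptions(precision=4,suppress=True)
h=plane("top",(405,231.5),.1305);t=plane("top",(545.5,209.5),.1305);print(h,t,np.linalg.norm(h-t),np.degrees(np.arctan2(*(h-t)[1::-1])))
print("hub",tri((405,231.5),(319,221.7)),"tail",tri((545.5,209.5),(367.7,175)))
print("side px expected hub,tail",proj("side",h),proj("side",t))
u=(h-t)/np.linalg.norm(h-t);c=np.array([.5866,-.1743,.1305]);print("cradle along from hub",(h-c)@u,"across",np.cross(u,c-h)[2])
for dz in (-.01,.01): print(dz,proj("side",h+[0,0,dz]),proj("side",t-[0,0,dz]))
```

```text
[ 0.5697 -0.0554  0.1305] [ 0.6083 -0.34    0.1305] 0.2871921712850354 97.71863827821367
hub (array([ 0.5721, -0.0535,  0.1349]), np.float64(0.006703635404801235)) tail (array([ 0.5873, -0.3326,  0.1668]), np.float64(0.031975124861926704))
side px expected hub,tail [321.5593 223.4067] [355.8599 183.9408]
cradle along from hub 0.12006896770549869 across -0.0007932859030972197
-0.01 [321.4282 227.0107] [356.0911 180.7846]
0.01 [321.6916 219.7719] [355.6304 187.0747]
```

Run:
```python
from h import *
import cv2
np.set_printoptions(precision=4,suppress=True)
c=plane("top",(512.5,215),.1305);h=plane("top",(405,231.5),.1305);print("collar",c,np.linalg.norm(c-h),proj("side",c))
for n in ("side","top"):
    a=cv2.imread(f"pics/{n}0.png").astype(int);b=cv2.imread(f"pics/{n[0]}10.png").astype(int)
    m=(np.abs(a-b).sum(2)>60).astype(np.uint8)
    R=(slice(150,245),slice(300,400)) if n=="side" else (slice(195,250),slice(380,560))
    z=np.zeros_like(m);z[R]=m[R];k,l,st,ce=cv2.connectedComponentsWithStats(z)
    for i in range(1,k):
        if st[i,4]>8: print(n,st[i],ce[i])
    dk=((b.max(2)<70)&(m>0)&(z>0));ys,xs=np.nonzero(dk);print(n,"dark",len(xs),np.median(xs),np.median(ys))
    if n=="side":
        for r in range(165,232,5): print(r,np.nonzero(z[r])[0][:40])
```

```text
collar [ 0.5985 -0.2729  0.1305] 0.21941935791191905 [349.0798 192.0361]
side [341 185  11  14  94] [346.4681 191.5851]
side [360 184  24  21 303] [374.2244 193.868 ]
side [313 209  23  21 175] [324.04 220.92]
side [342 212   5   3   9] [343.5556 212.7778]
side [337 214   3   5  11] [338.1818 216.0909]
side [312 226   4   4   9] [313.3333 227.6667]
side [317 232  17  13 141] [324.7801 239.2128]
side dark 44 348.0 190.5
165 []
170 []
175 []
180 []
185 [348 369 370 371 372 373 374 375 376 377 378 379]
190 [342 343 344 345 346 347 348 349 367 368 369 370 371 372 373 374 375 376
 377 378 379 380 381 382 383]
195 [346 347 348 349 350 351 367 368 369 370 371 372 373 374 375 376 377 378
 379 380 381 382]
200 [360 361 362 363 364 367 368 371 372 373 374 375 376 377 378 379 380 381
 382]
205 [338 339]
210 [333 334 335]
215 [314 315 316 328 329 338 339]
220 [314 315 316 317 318 319 320 324 325 332 333 334]
225 [319 320 321 322 323 324 325 330 331 332]
230 []
top [ 397  206  155   39 1709] [475.3406 222.8005]
top [457 219   9   3  17] [461.5294 220.1176]
top dark 168 510.0 214.0
```

Run:
```python
from h import *
import cv2
b0=cv2.imread("pics/top0.png").astype(int)
for f in("t7","top8","t9","t10"):
    b=cv2.imread(f"pics/{f}.png").astype(int)
    v=b[222:240,385:470]; d=(np.abs(v-b0[222:240,385:470]).sum(2)>50)
    xs=np.nonzero(d.sum(0)>=4)[0]; print(f,"impeller left edge",385+xs[0], d.sum(0)[:30])
S=[plane("top",p,.088) for p in[(444,217.5),(472,212.5),(476,233.5),(447.5,238)]]
b=cv2.imread("pics/t10.png");cv2.imwrite("pics/z.png",b)
g=cv2.cvtColor(b,cv2.COLOR_BGR2GRAY)
g0=cv2.cvtColor(b0.astype(np.uint8),cv2.COLOR_BGR2GRAY)
# cradle motion: front half of the base (not covered by the bar), template shift
for x,y,w,h in((438,228,45,18),(430,232,30,12)):
    t=g0[y:y+h,x:x+w];r=cv2.matchTemplate(g[y-6:y+h+6,x-6:x+w+6],t,cv2.TM_CCOEFF_NORMED);_,v,_,l=cv2.minMaxLoc(r);print("cradle shift px",l[0]-6,l[1]-6,v)
```

```text
t7 impeller left edge 404 [ 0  0  0  0  0  0  0  0  0  0  0  0  0  0  0  0  0  0  3  9 13 17 18 18
 18 18 18 15 13 13]
top8 impeller left edge 402 [ 0  0  0  0  0  0  0  0  0  0  0  0  0  0  0  0  1 11 14 17 18 18 18 18
 18 18 18 14 14  9]
t9 impeller left edge 398 [ 0  0  1  0  0  0  0  0  0  1  0  0  0  7 13 16 18 18 18 18 18 18 18 18
 15 12  8  2  4 11]
t10 impeller left edge 398 [ 0  0  0  0  0  0  0  0  0  0  0  0  1 10 14 16 18 18 18 18 18 18 18 18
 18 13 12  5  7 11]
cradle shift px 0 0 0.8264064788818359
cradle shift px 0 0 0.8258481621742249
```

Level, seated and free; the cradle has not moved. Handing in.

```bash
python3 -c "
from cell import env
print(env.sign_off())"
```

```text
the job is handed in; nothing more can be done
None
```

I handed in the job: the key press is inferred from height and force, then the shaft was lifted, levelled and laid in both notches of the unmoved cradle, level in the last pictures, its balance point an estimated 1 ± 3 mm from midway; no verdict was returned.

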